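# Clear a tipped bottle from the sample turntable and reset the station

## Task

A sample bottle has tipped over on the free-turning turntable: pick it up and lay it gently (no dropping) on its side in the red reject tray, and let go. Only then reset the station: twist the yellow spring-return knob on the blue box clockwise all the way to its stop, hold it there for a good second, and let it spring back home. Leave the three other bottles standing on the turntable, and do not disturb the other things on the bench.

Things in the scene. Friction and masses are not known exactly. Their poses are not given: they have to be found in the camera images.
- tipped_bottle: the tipped amber bottle with blue cap, 130 g, lying on the turntable. Origin on its axis, 35 mm from its base, 24 mm above what it lies on; x runs along the bottle towards the cap. The glass is a cylinder 48 mm in diameter from x = -35 to +25 mm; then the neck; cap 32 mm in diameter from x = +35 to +55 mm. Grip it across the body at the origin. It can roll.
- turntable: the fixed foot of the turntable; origin on its vertical axis at the table top. On it a round platter, 280 mm in diameter, turns freely at a light touch; its black rubber top lies 50 mm above the table.
- standing0: one of three alike amber bottles standing upright on the turntable, 48 mm in diameter, 90 mm tall, 130 g; origin at the centre of its underside, z up. Must stay standing there, but may ride round with the platter.
- standing1: one of three alike amber bottles standing upright on the turntable, 48 mm in diameter, 90 mm tall, 130 g; origin at the centre of its underside, z up. Must stay standing there, but may ride round with the platter.
- standing2: one of three alike amber bottles standing upright on the turntable, 48 mm in diameter, 90 mm tall, 130 g; origin at the centre of its underside, z up. Must stay standing there, but may ride round with the platter.
- tray: the fixed open red reject tray, outside 150 mm (its x) by 170 mm (its y) by 30 mm tall, walls and floor 5 mm thick; origin at the centre of its underside.
- tray_in (a point): the centre of the tray's inner floor, 5 mm above the table; axes as the tray's: the inner floor is 140 mm along x and 160 mm along y.
- console: the fixed blue control box, 130 x 130 x 60 mm, origin at the centre of its underside. The knob stands in the middle of its top; a green and an orange lamp, 6 mm tall, stand at its +x corners, 70 mm from the knob's axis. A white arc ends in a white dot at the knob's home and a red dot at its stop.
- knob (a joint): the turn of the yellow spring-return knob: 0 at home (black stripe at the white dot), growing clockwise seen from above to 1.2 rad at its hard stop (stripe at the red dot). A spring always pulls it home: 0.06 N m at home, rising to 0.24 N m at the stop.
- knob_grip (a point): grip point on the knob, on its vertical axis (z up), 90 mm above the table, 30 mm above the box's top. Turns with the knob; x runs along the knob's upright bar grip: 44 mm long (x), 14 mm thick (y), from 72 to 102 mm above the table. Below it a steel collar, 52 mm in diameter, stands 4 mm above the box's top.
- panel_bottle0: bystander: an amber bottle 48 mm in diameter with a green-painted steel test panel, 150 x 70 mm, lying on its cap, 93 mm tall in all; origin at the centre of its underside.
- panel_bottle1: bystander: a white bottle 48 mm in diameter with a green-painted steel test panel, 150 x 70 mm, lying on its cap, 93 mm tall in all; origin at the centre of its underside.
- loupe: bystander: a black magnifier ring, 48 mm in diameter and 16 mm tall, lying flat; origin at the centre of its underside.

How it is judged:
On the way, in this order (a step that is already met when the one before it is completed fails the run):
1. the tipped bottle lies on its side in the tray, let go (x of tipped_bottle in the frame of tray_in between -0.055 and 0.055 m and y of tipped_bottle in the frame of tray_in between -0.065 and 0.065 m and z of tipped_bottle in the frame of tray_in between 0.012 and 0.036 m and angle between tipped_bottle's own x axis and vertical between 1.35 and 1.79 rad and contact force between the fingers and tipped_bottle below 0.1 N and linear speed of tipped_bottle below 0.1 m/s), for 0.2 s.
2. the knob is held at its stop (within 0.08 rad) for 0.5 s (value of joint knob above 1.12 rad), for 0.5 s.
3. the knob is let go and springs back home (value of joint knob below 0.08 rad), for 0.2 s.
At the end, for the whole second after the job is handed in: bottle at rest on its side (level within 0.22 rad) on the tray floor, origin within 55 mm (tray x) and 65 mm (tray y) of its centre and 12 to 36 mm up; knob within 0.08 rad of home; the other three at rest on the turntable, tilt under 0.35 rad; bystanders moved under 30 mm (x of tipped_bottle in the frame of tray_in between -0.055 and 0.055 m and y of tipped_bottle in the frame of tray_in between -0.065 and 0.065 m and z of tipped_bottle in the frame of tray_in between 0.012 and 0.036 m and angle between tipped_bottle's own x axis and vertical between 1.35 and 1.79 rad and linear speed of each of tipped_bottle, standing0, standing1, standing2 below 0.05 m/s and value of joint knob below 0.08 rad and not (angle between standing0's own z axis and vertical above 0.35 rad or horizontal distance between standing0 and turntable above 0.138 m or height (world z) of standing0 below 0.044 m) and not (angle between standing1's own z axis and vertical above 0.35 rad or horizontal distance between standing1 and turntable above 0.138 m or height (world z) of standing1 below 0.044 m) and not (angle between standing2's own z axis and vertical above 0.35 rad or horizontal distance between standing2 and turntable above 0.138 m or height (world z) of standing2 below 0.044 m) and distance of each of panel_bottle0, panel_bottle1, loupe from where it was at the start of the episode below 0.03 m); the robot touches nothing.
It fails at once if the knob is turned by more than 0.4 rad while the tipped bottle is not in the tray (value of joint knob above 0.4 rad and horizontal distance between tipped_bottle and tray_in above 0.1 m).
It fails at once if the tipped bottle falls freely, faster than 0.6 m/s (linear speed of tipped_bottle above 0.6 m/s and contact force between the fingers and tipped_bottle below 0.05 N).
It fails at once if a standing bottle is tipped (over 0.35 rad) or leaves the turntable ((angle between standing0's own z axis and vertical above 0.35 rad or horizontal distance between standing0 and turntable above 0.138 m or height (world z) of standing0 below 0.044 m) or (angle between standing1's own z axis and vertical above 0.35 rad or horizontal distance between standing1 and turntable above 0.138 m or height (world z) of standing1 below 0.044 m) or (angle between standing2's own z axis and vertical above 0.35 rad or horizontal distance between standing2 and turntable above 0.138 m or height (world z) of standing2 below 0.044 m)).
It fails at once if a bystander on the bench is moved by more than 30 mm (distance of any of panel_bottle0, panel_bottle1, loupe from where it was at the start of the episode above 0.03 m).
It also fails if it takes over 59 s, if anything falls off the work surface, if the arm or the gripper's body presses on something with over 40 N, if the wrist force passes 120 N, or if a joint passes its speed limit or range.

## Robot

A 6-joint arm with a two-finger parallel gripper is mounted at the origin on the work surface. World frame = base frame: x ahead of the robot, y to its left, z up, the work surface at z = 0. Lengths are in m, angles in rad, forces in N, time in s.
With the tool pointing down it reaches from about 0.375 to 0.9 m from the base axis. Payload 3.1 kg.
Tool frame: the origin (TCP) lies midway between the tips of the shut fingers; the grasp point (between the pads) lies 19 mm behind it (bot.tcp_to_grasp is the distance from the TCP to the grasp point, in m); z points along the fingers, y is the direction in which the jaws open and shut (so a half turn about z gives the same grasp; the last joint's range is limited). The gripper opens to 87 mm and grips with 3 to 60 N. Pads are 19 mm wide; open, the fingers measure 117 mm over their backs; the gripper's body (75 mm by 190 mm) begins 51 mm behind the grasp point.
Start: joints at [-1.454, 0.527, 1.433, -0, 1.181, -0.178], TCP at [0.182, -0.598, 0.223] pointing down, gripper open.
Joint ranges: [-3.08, 3.08], [-0.75, 2.2], [0.22, 2.44], [-1.43, 4.57], [0, 2.65], [-2.85, 2.85]. Speed limits (rad/s): [2.79, 2.79, 3.14, 3.14, 3.14, 3.14].

## Interface

Orientations are given as a unit quaternion [x, y, z, w].
In Python, from bench import bot, read_camera, get_calibration gives the robot as it stands.
- The arm moves only by the tool step_arm, never from a script. Its argument "increments" is a list of rows, each a list of 4 numbers: the shift along the tool's x, y, z in mm, then the turn about the tool's z in rad. A call has 1 to 12 rows; each row is the pose to reach, as a shift and turn from the pose measured when the call began, along the tool's axes at that moment; what a row does not reach only later rows make up. A row lasts 1/12 s, in which the tool goes at most 41.7 mm and 7.16 degrees, less where a joint would pass 70% of its speed; a pose out of reach is approached as far as the arm can. A call with a gripper value outside its range is refused whole. "fingers" is the opening in per cent of the stroke, from 0 (shut) to 100 (fully open), set as the call begins (left out, the last holds). The fingers move at their own pace and stop on an object; "newtons" is the grip in N (left out, the last holds). Time passes only in rows, so rows that repeat a pose let the fingers close. It gives the time, the measured TCP pose, the force and the opening at its end, in the units of the state.
- bot.get_obs(): the state, without advancing time (a new reading comes with each control period).
- read_camera(name): name is "scene" or "side" or "wrist"; returns (picture, depth): 480x640x3 uint8, red, green, blue; 480x640 float32, m along the optical axis (not along the pixel's ray), 0 where there is no reading.
- get_calibration(name): a dict with "intrinsics" (3x3 intrinsics, pixels), "camera_from_world" (4x4, takes a point from world to camera coordinates). Camera axes: x right, y up, looking along -z (the intrinsics and any distortion apply to the point x, -y, -z); pixel columns grow to the right and rows downward; lengths in m; the calibration is good to about 2 mm. A picture is of the moment at which its call begins: read the wrist's pose just before it. get_calibration takes no time and is no camera call; for the wrist camera it gives the pose at the moment of the call.
- bot.hand_in(): hands the job in, once; it reports no verdict.
The state is a dict: "time": time; "qpos": joint angles; "joint_vel": joint speeds; "joint_torque": joint torques, N m; "position": TCP position; "tcp_rot": TCP orientation; "ft_force": force on the tool from outside, world axes, zero at the start; "ft_torque": the same for the moment, N m; "gripper_width": finger opening in m.
Only numpy, scipy, OpenCV 4.12 (cv2) and the standard library are available. Lean on these libraries where they do the work, as an engineer would, in place of code of your own. Each camera call takes 0.05 s, during which the arm holds its last target.

## Working session

There is one attempt and no reset: what is moved stays moved. The work goes in short steps, Python scripts to look and compute and a tool call to move; the robot and the scene stay as the last step left them, time stands still between calls to the robot, and variables do not carry over. Pictures are saved under pics/ and viewed, and the job is handed in when it is done.

Besides the shell and the picture viewer there is one more tool, called after ">>>" by a JSON object that holds its "fn" and its "kwargs". step_arm: Moves the arm, as the interface text tells. Its arguments: {"type":"object","properties":{"increments":{"type":"array"},"fingers":{"type":"number"},"newtons":{"type":"number"}},"required":["increments"]}

```bash
mkdir -p pics; ls
python3 - <<'E'
from bench import bot, read_camera, get_calibration
import cv2, numpy as np
print(bot.get_obs())
for n in ["scene","side","wrist"]:
    c=get_calibration(n); print(n,c)
    p,d=read_camera(n); cv2.imwrite(f"pics/{n}0.png",p[:,:,::-1]); np.savez(f"{n}0.npz",p=p,d=d,K=c["intrinsics"],T=c["camera_from_world"])
E
```

```text
pics
{'time': 0.0, 'qpos': array([-1.45349402e+00,  5.28464400e-01,  1.43391226e+00, -1.47862225e-05,
        1.18133308e+00, -1.78478551e-01]), 'joint_vel': array([-0.00027432, -0.00072392,  0.00131676, -0.00040439,  0.00143698,
        0.0002918 ]), 'joint_torque': array([-4.93935950e-04, -4.40038025e+01, -1.76592493e+01,  6.33941637e-02,
        5.82171441e-02, -1.45616905e-04]), 'position': array([ 0.18213051, -0.59712044,  0.22156952]), 'tcp_rot': array([ 9.89083159e-01,  1.47354620e-01,  2.55404986e-05, -1.05825675e-03]), 'ft_force': array([-0.55915852,  1.32924398, -0.04356661]), 'ft_torque': array([-0.0439022 , -0.03119192,  0.0178605 ]), 'gripper_width': 0.0871508579890779}
scene {'intrinsics': array([[560.66938224,   0.        , 319.59796752],
       [  0.        , 560.66938224, 245.62554336],
       [  0.        ,   0.        ,   1.        ]]), 'camera_from_world': array([[-0.50019745,  0.86590957, -0.00176674,  0.28479142],
       [-0.69611303, -0.40089837,  0.59557295,  0.32966081],
       [ 0.51500403,  0.29913393,  0.80329928, -1.46745985],
       [ 0.        ,  0.    
[... 219 characters left out ...]
rom_world': array([[-0.99794866, -0.06361741,  0.00716253,  0.54908672],
       [ 0.05112404, -0.72458913,  0.68728228, -0.11696928],
       [-0.03853323,  0.6862386 ,  0.72635513, -1.06252038],
       [ 0.        ,  0.        ,  0.        ,  1.        ]])}
wrist {'intrinsics': array([[331.39142729,   0.        , 320.11391512],
       [  0.        , 331.39142729, 235.32274942],
       [  0.        ,   0.        ,   1.        ]]), 'camera_from_world': array([[ 0.29250992, -0.95626119, -0.00157731, -0.62421811],
       [ 0.92824651,  0.2843361 , -0.23981533,  0.02935644],
       [ 0.22977458,  0.06868423,  0.97081724, -0.3886999 ],
       [ 0.        ,  0.        ,  0.        ,  1.        ]])}
```

View pics/scene0.png

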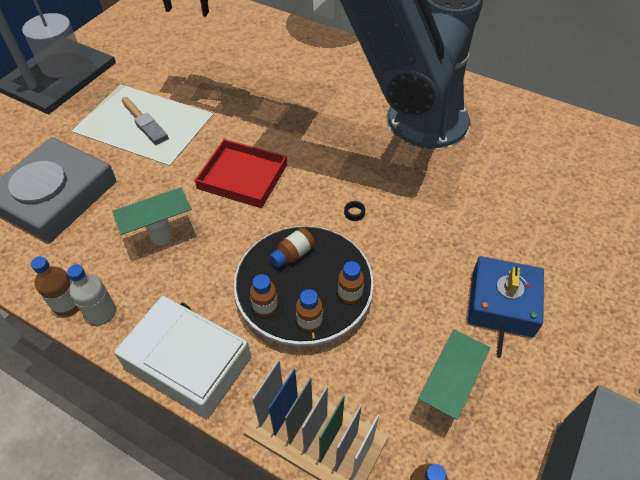

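View pics/side0.png

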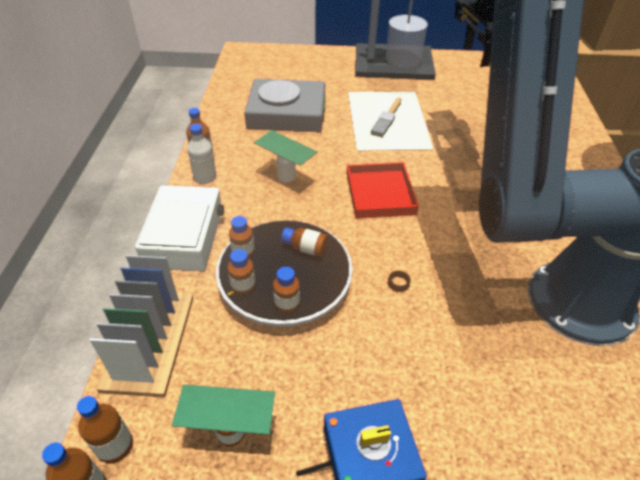

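View pics/wrist0.png

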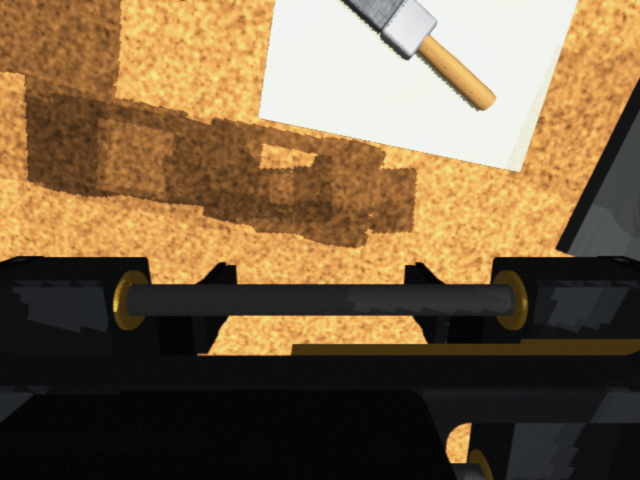

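The scene view shows the tray at about (242,172) and the platter at (304,283). The tipped bottle is at (293,247) with its cap at (277,258), and the standing bottles are near (263,295), (309,310) and (351,282). The knob is at (513,282) on the blue box. I'll measure these next.

```bash
cat > h.py <<'E'
import numpy as np, cv2
def load(f):
    z=np.load(f); return z["p"],z["d"],z["K"],z["T"]
def ray(uv,K,T):
    uv=np.atleast_2d(uv).astype(float)
    d=np.c_[(uv[:,0]-K[0,2])/K[0,0],-(uv[:,1]-K[1,2])/K[1,1],-np.ones(len(uv))]
    R=T[:3,:3]; return -R.T@T[:3,3], d@R
def onplane(uv,z,K,T):
    o,d=ray(uv,K,T); s=(z-o[2])/d[:,2]; return o+s[:,None]*d
def depthpts(uv,dep,K,T):
    o,d=ray(uv,K,T); uv=np.atleast_2d(uv).astype(int); s=dep[uv[:,1],uv[:,0]]; return (o+s[:,None]*d)[s>0]
def cloud(m,dep,K,T):
    v,u=np.nonzero(m); return depthpts(np.c_[u,v],dep,K,T)
E
python3 - <<'E'
from h import *
for n in ["scene","side"]:
    p,d,K,T=load(n+"0.npz"); hsv=cv2.cvtColor(p,cv2.COLOR_RGB2HSV)
    H,S,V=[hsv[:,:,i].astype(int) for i in range(3)]
    print(n)
    red=((H<5)|(H>174))&(S>180)&(V>80)
    blue=(H>105)&(H<125)&(S>150)&(V>80)
    yel=(H>22)&(H<32)&(S>200)&(V>120)
    dark=(V<45)
    grn=(H>60)&(H<90)&(S>80)&(V>50)
    for nm,m in [("red",red),("blue",blue),("yel",yel),("dark",dark),("green",grn)]:
        k,l,st,c=cv2.connectedComponentsWithStats(m.astype(np.uint8))
        for i in range(1,k):
            if st[i,4]>(40 if nm!="dark" else 150):
                q=cloud(l==i,d,K,T)
                if len(q)==0: continue
                print(nm,c[i].round(0),st[i,4],"med",np.median(q,0).round(3),"lo",np.percentile(q,2,axis=0).round(3),"hi",np.percentile(q,98,axis=0).round(3))
E
```

```text
scene
red [241. 172.] 2711 med [ 0.406 -0.313  0.005] lo [ 0.339 -0.391  0.001] hi [ 0.487 -0.222  0.031]
blue [278. 257.] 141 med [ 0.617 -0.066  0.086] lo [ 0.605 -0.084  0.074] hi [ 0.626 -0.055  0.091]
blue [ 38. 263.] 142 med [ 0.881 -0.408  0.149] lo [ 0.87  -0.422  0.146] hi [ 0.893 -0.397  0.152]
blue [509. 291.] 2869 med [0.452 0.353 0.06 ] lo [0.376 0.284 0.056] hi [0.509 0.419 0.063]
blue [351. 268.] 212 med [0.602 0.086 0.139] lo [0.547 0.071 0.062] hi [0.616 0.1   0.143]
blue [ 75. 271.] 152 med [ 0.861 -0.339  0.149] lo [ 0.849 -0.351  0.146] hi [ 0.873 -0.328  0.152]
blue [261. 281.] 219 med [ 0.708 -0.041  0.139] lo [ 0.693 -0.056  0.135] hi [ 0.722 -0.027  0.143]
blue [308. 297.] 232 med [0.693 0.049 0.139] lo [0.678 0.034 0.136] hi [0.708 0.063 0.143]
blue [279. 392.] 58 med [0.869 0.1   0.144] lo [0.834 0.098 0.141] hi [0.894 0.101 0.146]
blue [436. 473.] 247 med [0.859 0.358 0.149] lo [0.849 0.347 0.147] hi [0.87  0.371 0.152]
dark [383.  35.] 3297 med [ 0.27  -0.037  0.387] lo [ 0.259 -0.102  0.308] hi [0.278 0.031 0.447]
dark [431.  27.] 545 med [0.219 0.035 0.3
[... 1575 characters left out ...]
  0.442 0.152]
dark [493.  31.] 2483 med [ 0.275 -0.128  0.465] lo [ 0.168 -0.66   0.25 ] hi [ 0.283 -0.055  0.548]
dark [551.  44.] 452 med [ 0.228 -0.036  0.522] lo [ 0.222 -0.057  0.477] hi [ 0.232 -0.008  0.557]
dark [470.  33.] 250 med [ 0.2   -0.641  0.263] lo [ 0.186 -0.65   0.225] hi [ 0.215 -0.571  0.309]
dark [541. 147.] 344 med [0.22  0.039 0.398] lo [0.211 0.002 0.341] hi [0.225 0.065 0.46 ]
green [274. 141.] 124 med [ 0.68  -0.378  0.094] lo [ 0.656 -0.404  0.091] hi [ 0.701 -0.351  0.096]
green [288. 145.] 49 med [ 0.642 -0.362  0.094] lo [ 0.621 -0.377  0.091] hi [ 0.658 -0.347  0.097]
green [224. 409.] 3860 med [0.672 0.328 0.093] lo [0.602 0.294 0.09 ] hi [0.742 0.358 0.096]
```

```bash
python3 - <<'E'
from h import *
allq=[];col=[]
for n in ["scene","side"]:
    p,d,K,T=load(n+"0.npz")
    v,u=np.mgrid[0:480,0:640]; uv=np.c_[u.ravel(),v.ravel()]
    ok=d.ravel()>0; q=depthpts(uv,d,K,T)
    s=(abs(q[:,0]-.575)<.08)&(abs(q[:,1]+.055)<.075)&(q[:,2]>.058)&(q[:,2]<.115)&(np.hypot(q[:,0]-.707,q[:,1]+.04)>.045)
    q=q[s]; allq.append(q); c=cv2.cvtColor(p,cv2.COLOR_RGB2HSV).reshape(-1,3)[ok][s].astype(int)
    b=(c[:,0]>105)&(c[:,0]<125)&(c[:,1]>150); 
    print(n,len(q),"all lo/hi",np.percentile(q,1,axis=0).round(3),np.percentile(q,99,axis=0).round(3),"cap",np.median(q[b],0).round(4))
    # top ridge of body
    t=q[q[:,2]>.094]; 
    mu=t[:,:2].mean(0); w,V=np.linalg.eigh(np.cov((t[:,:2]-mu).T)); a=V[:,1]; 
    if a@(q[b][:,:2].mean(0)-mu)<0:a=-a
    s=(q[:,:2]-mu)@a; r=(q[:,:2]-mu)@np.array([-a[1],a[0]])
    body=~b
    print(" ridge mean",mu.round(4),"axis ang",np.arctan2(a[1],a[0]).round(3),"zmax",q[:,2].max().round(4),"s range",np.percentile(s,[.5,99.5]).round(3),"cap s",np.percentile(s[b],[1,99]).round(3),"r",np.percentile(r,[1,99]).round(3))
q=np.vstack(allq)
# fit cylinder (body r=.024 z axis=.074): params x0,ang using body pts s<25
from scipy.optimize import least_squares
def f(x):
    a=np.array([np.cos(x[2]),np.sin(x[2])]); s=(q[:,:2]-x[:2])@a; r=(q[:,:2]-x[:2])@np.array([-a[1],a[0]])
    m=(s<.022)
    return np.where(m,np.hypot(r,q[:,2]-.074)-.024,0)
c=q[:,:2].mean(0)
for ang in [np.arctan2(-.066-c[1],.616-c[0])]:
    x=np.r_[c,ang]
    o=least_squares(f,x,loss="soft_l1",f_scale=.002); x=o.x
    a=np.array([np.cos(x[2]),np.sin(x[2])]); s=(q[:,:2]-x[:2])@a
    smax,smin=np.percentile(s,[99.7,.3]); print("len",smax-smin)
    print("origin from base",x[:2]+a*(smin+.035),"from cap",x[:2]+a*(smax-.055),"ang",x[2], "rms",np.sqrt(np.mean(f(x)**2)))
# platter centre from dark points
p,d,K,T=load("scene0.npz")
E
python3 - <<'E'
from h import *
# tray walls, knob, console
for n in ["scene","side"]:
    p,d,K,T=load(""+n+"0.npz") 
    v,u=np.mgrid[0:480,0:640]; uv=np.c_[u.ravel(),v.ravel()]; ok=d.ravel()>0; q=depthpts(uv,d,K,T); C=p.reshape(-1,3)[ok].astype(int)
    hsv=cv2.cvtColor(p,cv2.COLOR_RGB2HSV).reshape(-1,3)[ok].astype(int)
    red=((hsv[:,0]<5)|(hsv[:,0]>174))&(hsv[:,1]>180)&(abs(q[:,0]-.41)<.12)&(abs(q[:,1]+.31)<.12)
    t=q[red&(q[:,2]>.027)]; rct=cv2.minAreaRect(t[:,:2].astype(np.float32)*1000); print(n,"tray rim",rct)
    bl=(hsv[:,0]>105)&(hsv[:,0]<125)&(hsv[:,1]>150)&(abs(q[:,2]-.06)<.004)&(abs(q[:,0]-.45)<.12)&(abs(q[:,1]-.35)<.12)
    print("console",cv2.minAreaRect(q[bl][:,:2].astype(np.float32)*1000))
    k=(np.hypot(q[:,0]-.445,q[:,1]-.352)<.045)&(q[:,2]>.075)
    t=q[k]; print("knob pts",len(t),t[:,2].max().round(4),"rect>0.098",cv2.minAreaRect(t[t[:,2]>.098][:,:2].astype(np.float32)*1000), t[t[:,2]>.098].mean(0).round(4))
    col=(np.hypot(q[:,0]-.445,q[:,1]-.352)<.045)&(abs(q[:,2]-.064)<.0025)&(hsv[:,1]<60)
    print("collar",cv2.minEnclosingCircle(q[col][:,:2].astype(np.float32)*1000))
    cv2.imwrite(f"pics/{n}_knob.png",cv2.resize(p[240:340,450:570] if n=="scene" else p[390:480,310:440],None,fx=5,fy=5,interpolation=cv2.INTER_CUBIC)[:600,:800,::-1])
    pl=(hsv[:,2]>100)&(hsv[:,1]<60)&(abs(q[:,2]-.049)<.006)&(np.hypot(q[:,0]-.621,q[:,1])<.155)
    print("rim",cv2.minEnclosingCircle(q[pl][:,:2].astype(np.float32)*1000))
E
```

```text
scene 1003 all lo/hi [ 0.539 -0.084  0.063] [ 0.626 -0.028  0.1  ] cap [ 0.6195 -0.0677  0.0841]
 ridge mean [ 0.5684 -0.056 ] axis ang -0.326 zmax 0.1008 s range [-0.031  0.059] cap s [0.04  0.059] r [-0.019  0.023]
side 924 all lo/hi [ 0.535 -0.078  0.06 ] [ 0.626 -0.026  0.1  ] cap [ 0.6153 -0.0662  0.088 ]
 ridge mean [ 0.5683 -0.0546] axis ang -0.274 zmax 0.1012 s range [-0.031  0.058] cap s [0.041 0.056] r [-0.019  0.023]
len 0.09071266327275188
origin from base [ 0.57078053 -0.05870322] from cap [ 0.57145875 -0.05892208] ang -0.31215257641073185 rms 0.002607270037718494
scene tray rim ((412.0369873046875, -305.2948913574219), (152.363037109375, 169.68069458007812), 9.107397079467773)
console ((441.41888427734375, 350.7196350097656), (129.69479370117188, 128.7904815673828), 16.211713790893555)
knob pts 262 0.1057 rect>0.098 ((439.49530029296875, 350.38262939453125), (46.29686737060547, 14.555644989013672), 14.10944652557373) [0.4409 0.3505 0.1015]
collar ((435.734619140625, 351.906494140625), 31.323104858398438)
rim ((617.2274169921875, -9.621420860290527), 140.27279663085938)
side tray rim ((443.53326416015625, -262.41400146484375), (107.60977935791016, 211.90811157226562), 51.07209014892578)
console ((441.4884338378906, 353.44525146484375), (127.26807403564453, 125.52410888671875), 15.94776439666748)
knob pts 481 0.105 rect>0.098 ((440.6695251464844, 351.10595703125), (43.93326950073242, 14.368053436279297), 14.573163986206055) [0.441  0.3518 0.1016]
collar ((434.12066650390625, 350.521728515625), 32.11349868774414)
rim ((618.0127563476562, -8.548629760742188), 139.88726806640625)
```

```bash
cat >> h.py <<'E'
from scipy.spatial.transform import Rotation as Ro
def delta(o,target,yaw):
    R=Ro.from_quat(o["tcp_rot"]).as_matrix(); d=R.T@(np.array(target)-o["position"])*1000
    y=np.arctan2(R[1,0],R[0,0]); t=-(yaw-y); t=(t+np.pi)%(2*np.pi)-np.pi
    print("t",round(o["time"],2),"pos",o["position"].round(4),"yaw",y.round(3),"tilt",R[2,2].round(5),"J",o["qpos"].round(2)); print("delta mm",d.round(1),"turn",t.round(3)); return d,t
E
python3 - <<'E'
from h import *; from bench import bot
delta(bot.get_obs(),[.571,-.0577,.20],-.305)
E
```

```text
t 0.15 pos [ 0.1822 -0.5973  0.2218] yaw 0.296 tilt -1.0 J [-1.45  0.53  1.43 -0.    1.18 -0.18]
delta mm [ 529.2 -402.8   22.6] turn 0.601
```

>>> {"fn": "step_arm", "kwargs": {"increments": [[10, -8, 0, 0], [32, -24, 0, 0.03], [60, -45, 0, 0.08], [92, -70, 0, 0.14], [124, -94, 0, 0.2], [156, -119, 0, 0.26], [188, -143, 0, 0.32], [220, -167, 0, 0.38], [252, -192, 0, 0.44], [284, -216, 0, 0.5], [316, -240, 0, 0.55], [348, -265, 0, 0.6]], "fingers": 100}}

```text
time: 1.15
position: [0.4383, -0.2396, 0.2223]
tcp_rot: [0.988, -0.153, -0.0, -0.001]
ft_force: [1.4, -0.7, 0.1]
gripper_width: 0.087
```

Run:
```python
from h import *; from bench import bot
delta(bot.get_obs(),[.571,-.0577,.20],-.305)
```

```text
t 1.15 pos [ 0.4383 -0.2396  0.2223] yaw -0.307 tilt -1.0 J [-0.73  0.36  1.74  0.    1.04  1.15]
delta mm [  71.6 -213.5   22.7] turn -0.002
```

>>> {"fn": "step_arm", "kwargs": {"increments": [[10, -30, 3, 0], [20, -60, 6, 0], [30, -90, 9, 0], [40, -120, 12, 0], [50, -150, 15, 0], [58, -175, 18, 0], [65, -195, 20, 0], [70, -208, 22, 0], [72, -213, 23, 0], [72, -213, 23, 0], [72, -213, 23, 0]]}}

```text
time: 2.07
position: [0.5706, -0.0585, 0.1995]
tcp_rot: [0.988, -0.153, -0.001, -0.001]
ft_force: [-0.7, -0.1, 0.0]
gripper_width: 0.087
```

Run:
```python
from h import *; from bench import bot,read_camera,get_calibration
o=bot.get_obs(); delta(o,[.571,-.0577,.057],-.305)
c=get_calibration("wrist"); p,d=read_camera("wrist"); K,T=c["intrinsics"],c["camera_from_world"]
np.savez("wrist1.npz",p=p,d=d,K=K,T=T); cv2.imwrite("pics/wrist1.png",p[:,:,::-1])
q0=cloud(np.ones(d.shape,bool),d,K,T)
s=(abs(q0[:,0]-.575)<.08)&(abs(q0[:,1]+.055)<.06)&(q0[:,2]>.055)&(q0[:,2]<.11)
q=q0[s]; print(len(q),np.percentile(q,[1,99],axis=0).round(3))
t=q[(q[:,2]>.092)]
print("top rect",cv2.minAreaRect(t[:,:2].astype(np.float32)*1000),q[:,2].max())
```

```text
t 2.07 pos [ 0.5706 -0.0585  0.1995] yaw -0.307 tilt -1.0 J [-0.3   0.49  1.59  0.    1.07  1.58]
delta mm [  0.4  -0.7 142.5] turn -0.002
5231 [[ 0.537 -0.085  0.077]
 [ 0.624 -0.031  0.098]]
top rect ((569.2767944335938, -57.19691848754883), (33.403961181640625, 66.37797546386719), 73.29542541503906) 0.0999084002058176
```

View pics/wrist1.png

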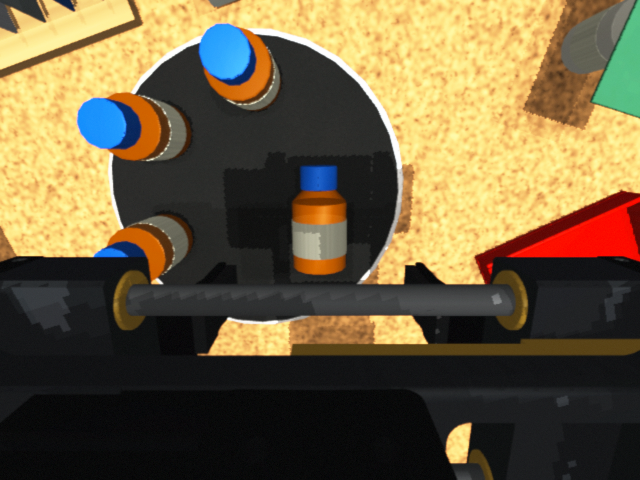

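The wrist view shows the bottle centred between the fingers: body at about (319,240), cap at (319,180), axis vertical in the image. The standing bottles are clear of the fingers, so I'm descending.

>>> {"fn": "step_arm", "kwargs": {"increments": [[0, -1, 12, 0], [0, -1, 30, 0], [0, -1, 50, 0], [0, -1, 70, 0], [0, -1, 90, 0], [0, -1, 107, 0], [0, -1, 120, 0], [0, -1, 130, 0], [0, -1, 137, 0], [0, -1, 141, 0], [0, -1, 142, 0], [0, -1, 142, 0]]}}

```text
time: 3.12
position: [0.5708, -0.058, 0.0579]
tcp_rot: [0.988, -0.153, -0.0, -0.001]
ft_force: [0.5, 0.1, 0.4]
gripper_width: 0.0872
```

>>> {"fn": "step_arm", "kwargs": {"increments": [[0, 0, 0, 0], [0, 0, 0, 0], [0, 0, 0, 0], [0, 0, 0, 0], [0, 0, 0, 0], [0, 0, 0, 0], [0, 0, 0, 0], [0, 0, 0, 0]], "fingers": 45, "newtons": 15}}

```text
time: 3.78
position: [0.5709, -0.058, 0.058]
tcp_rot: [0.988, -0.153, -0.0, -0.001]
ft_force: [0.4, -0.0, 0.9]
gripper_width: 0.0479
```

>>> {"fn": "step_arm", "kwargs": {"increments": [[0, 0, 0, 0], [0, 0, -3, 0], [0, 0, -8, 0], [0, 0, -16, 0], [0, 0, -26, 0], [0, 0, -40, 0], [0, 0, -56, 0], [0, 0, -72, 0], [0, 0, -86, 0], [0, 0, -94, 0], [0, 0, -98, 0], [0, 0, -98, 0]], "fingers": 35, "newtons": 20}}

```text
time: 4.78
position: [0.5715, -0.0583, 0.1573]
tcp_rot: [0.988, -0.153, 0.001, -0.001]
ft_force: [-0.6, -0.7, -1.9]
gripper_width: 0.0473
```

Run:
```python
from h import *; from bench import bot,read_camera,get_calibration
a=np.radians(9.1); t=np.array([.412,-.305])-.010*np.array([np.cos(a),np.sin(a)]); print(t)
o=bot.get_obs(); print(o["ft_force"],o["gripper_width"]); delta(o,[*t,.13],a)
p,d=read_camera("scene"); cv2.imwrite("pics/scene2.png",p[:,:,::-1])
```

```text
[ 0.40212586 -0.30658158]
[-0.61955051 -0.74663488 -1.87806396] 0.047291614322988035
t 4.78 pos [ 0.5715 -0.0583  0.1573] yaw -0.308 tilt -1.0 J [-0.3   0.54  1.63  0.    0.97  1.58]
delta mm [-86.2 288.   26.7] turn -0.467
```

View pics/scene2.png

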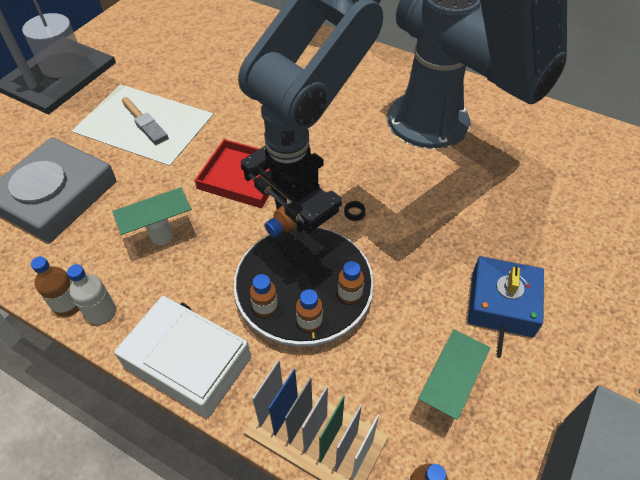

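The bottle is held level in the gripper at about (280,222), and the three standing bottles are undisturbed. Next, the carry to the tray.

>>> {"fn": "step_arm", "kwargs": {"increments": [[-3, 9, 0, -0.02], [-9, 30, 0, -0.06], [-18, 60, 0, -0.12], [-27, 92, 0, -0.18], [-37, 124, 0, -0.24], [-47, 156, 0, -0.3], [-57, 190, 0, -0.36], [-66, 222, 0, -0.41], [-74, 248, 0, -0.45], [-81, 270, 0, -0.467], [-85, 283, 0, -0.467], [-86, 288, 0, -0.467]]}}

```text
time: 5.83
position: [0.4002, -0.308, 0.1551]
tcp_rot: [0.997, 0.078, -0.001, -0.001]
ft_force: [0.1, 0.6, -1.5]
gripper_width: 0.0474
```

>>> {"fn": "step_arm", "kwargs": {"increments": [[0, 0, 0, 0], [0, 0, 0, 0]]}}

```text
time: 6.0
position: [0.3999, -0.3076, 0.1544]
tcp_rot: [0.997, 0.078, -0.001, -0.002]
ft_force: [-0.7, -0.1, -1.0]
gripper_width: 0.0473
```

Run:
```python
from h import *; from bench import bot,read_camera,get_calibration
o=bot.get_obs(); print(o["ft_force"],o["gripper_width"]); delta(o,[.402,-.3066,.014],np.radians(9.1))
c=get_calibration("wrist"); p,d=read_camera("wrist"); K,T=c["intrinsics"],c["camera_from_world"]
cv2.imwrite("pics/wrist3.png",p[:,:,::-1])
p,d=read_camera("side"); cv2.imwrite("pics/side3.png",p[:,:,::-1])
```

```text
[-0.68096435 -0.10776824 -1.0372826 ] 0.04734413990043515
t 6.0 pos [ 0.3999 -0.3076  0.1544] yaw 0.155 tilt -0.99999 J [-0.88  0.47  1.8   0.    0.88  0.54]
delta mm [  2.5  -0.  140.4] turn -0.003
```

View pics/wrist3.png

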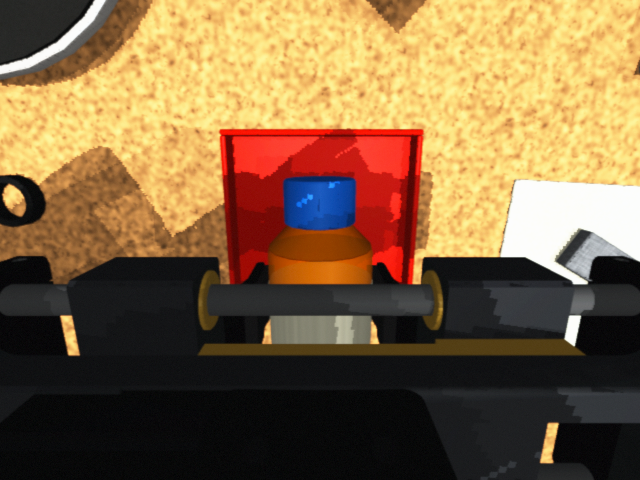

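View pics/side3.png

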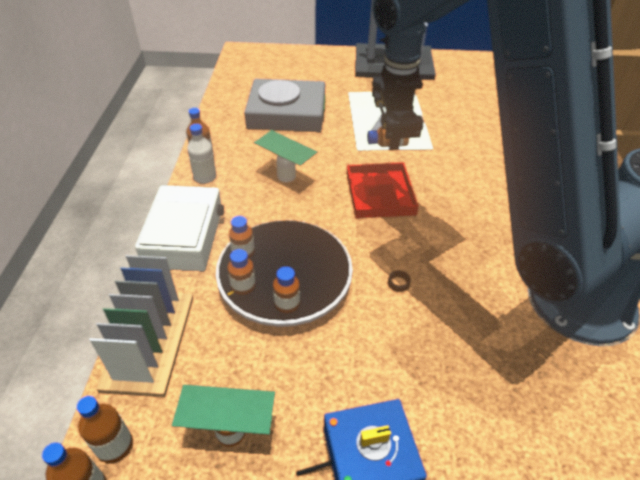

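The wrist view shows the tray square to the bottle, with walls at columns 228 to 418 and the cap at (320,200). I'm lowering it now, slowly at the end.

>>> {"fn": "step_arm", "kwargs": {"increments": [[1, 0, 8, 0], [2, 0, 24, 0], [2, 0, 42, 0], [2, 0, 62, 0], [2, 0, 82, 0], [2, 0, 99, 0], [2, 0, 113, 0], [2, 0, 123, 0], [2, 0, 130, 0], [2, 0, 134, 0], [2, 0, 136, 0], [2, 0, 136, 0]]}}

```text
time: 7.1
position: [0.4023, -0.3061, 0.0187]
tcp_rot: [0.997, 0.079, -0.001, -0.002]
ft_force: [0.2, -0.3, -0.7]
gripper_width: 0.0477
```

>>> {"fn": "step_arm", "kwargs": {"increments": [[0, 0, 1, 0], [0, 0, 2, 0], [0, 0, 3, 0], [0, 0, 4, 0], [0, 0, 4, 0]]}}

```text
time: 7.52
position: [0.4023, -0.3062, 0.0148]
tcp_rot: [0.997, 0.079, -0.001, -0.002]
ft_force: [0.2, 0.4, -2.3]
gripper_width: 0.0474
```

>>> {"fn": "step_arm", "kwargs": {"increments": [[0, 0, 0.5, 0], [0, 0, 1, 0], [0, 0, 1.5, 0], [0, 0, 2, 0], [0, 0, 2, 0]]}}

```text
time: 7.93
position: [0.4023, -0.3062, 0.013]
tcp_rot: [0.997, 0.079, -0.001, -0.002]
ft_force: [0.2, -0.1, 0.5]
gripper_width: 0.0474
```

The force turned from about -2 N to +0.5 N at the expected height, so the bottle is resting on the floor. I'm opening the gripper partway.

>>> {"fn": "step_arm", "kwargs": {"increments": [[0, 0, 0, 0], [0, 0, 0, 0], [0, 0, 0, 0], [0, 0, 0, 0], [0, 0, 0, 0], [0, 0, 0, 0], [0, 0, 0, 0]], "fingers": 72}}

```text
time: 8.52
position: [0.4023, -0.3062, 0.013]
tcp_rot: [0.997, 0.079, -0.001, -0.002]
ft_force: [-0.9, 0.2, 0.1]
gripper_width: 0.0625
```

>>> {"fn": "step_arm", "kwargs": {"increments": [[0, 0, -4, 0], [0, 0, -12, 0], [0, 0, -24, 0], [0, 0, -40, 0], [0, 0, -60, 0], [0, 0, -80, 0], [0, 0, -100, 0], [0, 0, -120, 0], [0, 0, -138, 0], [0, 0, -152, 0], [0, 0, -160, 0], [0, 0, -160, 0]]}}

```text
time: 9.52
position: [0.4034, -0.3076, 0.1752]
tcp_rot: [0.997, 0.079, 0.001, 0.0]
ft_force: [0.7, 0.4, -0.3]
gripper_width: 0.0628
```

Run:
```python
from h import *; from bench import bot,read_camera,get_calibration
o=bot.get_obs(); delta(o,[.441,.351,.19],np.radians(14.4)); print(o["gripper_width"])
c=get_calibration("wrist"); p,d=read_camera("wrist"); cv2.imwrite("pics/wrist4.png",p[:,:,::-1]); q=cloud(np.ones(d.shape,bool),d,c["intrinsics"],c["camera_from_world"])
q=q[(q[:,2]>.036)&(q[:,2]<.07)&(np.hypot(q[:,0]-.41,q[:,1]+.305)<.09)]; print(len(q),q[:,2].max(),cv2.minAreaRect(q[q[:,2]>.045][:,:2].astype(np.float32)*1000))
```

```text
t 9.52 pos [ 0.4034 -0.3076  0.1752] yaw 0.157 tilt -1.0 J [-0.87  0.44  1.78  0.    0.93  0.54]
delta mm [ 140.4 -644.5  -15. ] turn -0.094
0.0627859436457609
4300 0.054554533267595906 ((411.49609375, -305.01513671875), (87.81424713134766, 36.91734313964844), 9.859158515930176)
```

View pics/wrist4.png

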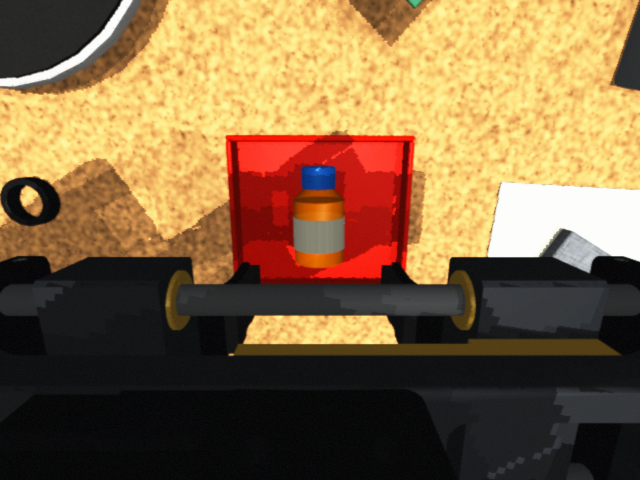

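The bottle lies in the middle of the tray, cap at (319,178) and base at (320,265), with its top at about 54 mm. To keep joint 6 in range during the twist, I'll take the knob with the half-turned grasp.

>>> {"fn": "step_arm", "kwargs": {"increments": [[3, -8, -4, -0.04], [9, -24, -10, -0.12], [18, -48, -15, -0.23], [27, -72, -15, -0.34], [36, -96, -15, -0.45], [45, -120, -15, -0.56], [54, -144, -15, -0.67], [64, -170, -15, -0.78], [73, -195, -15, -0.89], [82, -218, -15, -1.0], [91, -242, -15, -1.11], [100, -265, -15, -1.22]], "fingers": 72}}

```text
time: 10.57
position: [0.4592, -0.028, 0.1882]
tcp_rot: [0.77, 0.638, -0.0, -0.002]
ft_force: [-0.0, -1.0, 0.3]
gripper_width: 0.063
```

Run:
```python
from h import *; from bench import bot
o=bot.get_obs(); delta(o,[.441,.351,.19],np.radians(14.4)+np.pi)
```

```text
t 10.57 pos [ 0.4592 -0.028   0.1882] yaw 1.383 tilt -0.99999 J [-0.31  0.36  1.87  0.    0.91 -0.12]
delta mm [368.9 -88.7  -0.8] turn -2.01
```

>>> {"fn": "step_arm", "kwargs": {"increments": [[22, -5, 0, -0.1], [50, -12, 0, -0.21], [80, -19, 0, -0.32], [112, -27, 0, -0.43], [144, -35, 0, -0.54], [176, -42, 0, -0.65], [208, -50, 0, -0.76], [240, -58, 0, -0.87], [272, -65, 0, -0.98], [300, -72, 0, -1.09], [325, -78, 0, -1.2], [345, -83, 0, -1.31]]}}

```text
time: 11.57
position: [0.441, 0.3282, 0.1877]
tcp_rot: [0.219, 0.976, 0.0, -0.003]
ft_force: [0.2, -0.5, 1.0]
gripper_width: 0.0628
```

Run:
```python
from h import *; from bench import bot
o=bot.get_obs(); delta(o,[.441,.351,.19],np.radians(14.4)+np.pi)
```

```text
t 11.57 pos [0.441  0.3282 0.1877] yaw 2.7 tilt -0.99999 J [ 0.43  0.47  1.66  0.    1.02 -0.7 ]
delta mm [ 9.7 20.6 -2.3] turn -0.693
```

>>> {"fn": "step_arm", "kwargs": {"increments": [[4, 8, 0, -0.11], [8, 16, 0, -0.22], [10, 20, 0, -0.33], [10, 21, 0, -0.44], [10, 21, 0, -0.55], [10, 21, 0, -0.65], [10, 21, 0, -0.69], [10, 21, 0, -0.69], [10, 21, 0, -0.69]]}}

```text
time: 12.32
position: [0.4402, 0.3511, 0.1866]
tcp_rot: [-0.123, 0.992, 0.001, -0.004]
ft_force: [0.3, 0.1, 0.9]
gripper_width: 0.0628
```

Run:
```python
from h import *; from bench import bot,read_camera,get_calibration
o=bot.get_obs(); delta(o,[.441,.351,.071],np.radians(14.4)+np.pi)
for n in ["wrist","scene"]:
    c=get_calibration(n); p,d=read_camera(n); K,T=c["intrinsics"],c["camera_from_world"]; cv2.imwrite(f"pics/{n}5.png",p[:,:,::-1])
    q=cloud(np.ones(d.shape,bool),d,K,T); k=q[(np.hypot(q[:,0]-.441,q[:,1]-.352)<.035)&(q[:,2]>.096)&(q[:,2]<.108)]
    print(n,len(k)); 
    if len(k)>5: print(cv2.minAreaRect(k[:,:2].astype(np.float32)*1000),k.mean(0).round(4))
```

```text
t 12.32 pos [0.4402 0.3511 0.1866] yaw -2.895 tilt -0.99997 J [ 0.47  0.49  1.62  0.    1.03 -1.35]
delta mm [ -1.5  -0.5 115.6] turn -0.005
wrist 996
((439.8002624511719, 352.23065185546875), (44.03953552246094, 13.958822250366211), 15.998647689819336) [0.4387 0.3519 0.1014]
scene 161
((440.0656433105469, 350.3598327636719), (45.42120361328125, 14.311905860900879), 14.220118522644043) [0.4409 0.3504 0.1009]
```

View pics/wrist5.png

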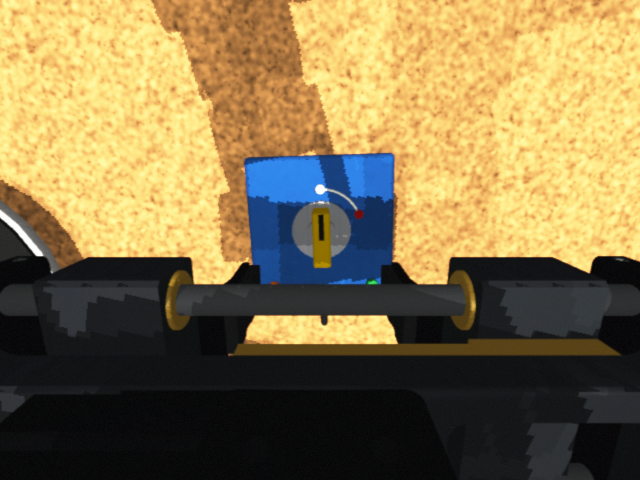

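View pics/scene5.png

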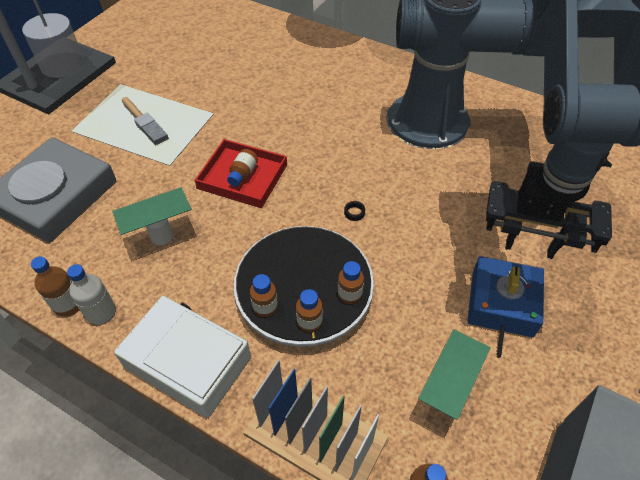

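View pics/scene_knob.png

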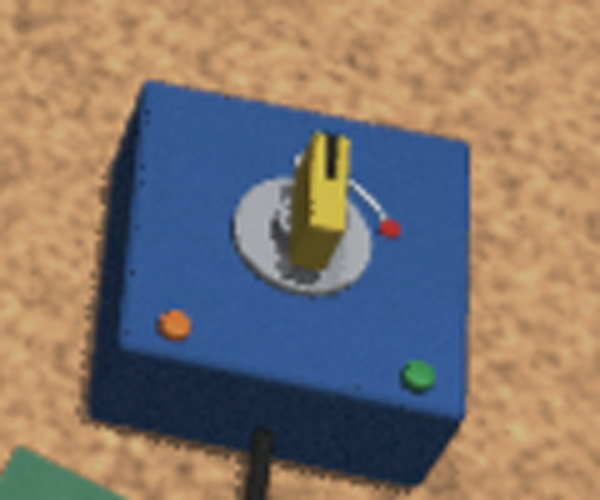

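The wrist view shows the knob at (321,238), its stripe toward the white dot at (320,189) and the red dot at (359,214), which is clockwise as expected. The scene view confirms the bottle in the tray. I'm descending onto the knob bar.

>>> {"fn": "step_arm", "kwargs": {"increments": [[0, 0, 10, 0], [0, 0, 26, 0], [0, 0, 44, 0], [0, 0, 62, 0], [0, 0, 78, 0], [0, 0, 91, 0], [0, 0, 101, 0], [0, 0, 108, 0], [0, 0, 112, 0], [0, 0, 113, 0], [0, 0, 113, 0]]}}

```text
time: 13.33
position: [0.44, 0.3514, 0.074]
tcp_rot: [-0.123, 0.992, 0.001, -0.003]
ft_force: [-0.5, -1.0, -0.2]
gripper_width: 0.0627
```

>>> {"fn": "step_arm", "kwargs": {"increments": [[0, 0, 0, 0], [0, 0, 0, 0], [0, 0, 0, 0], [0, 0, 0, 0], [0, 0, 0, 0], [0, 0, 0, 0], [0, 0, 0, 0], [0, 0, 0, 0], [0, 0, 0, 0]], "fingers": 5, "newtons": 45}}

```text
time: 14.08
position: [0.4402, 0.3521, 0.0745]
tcp_rot: [-0.123, 0.992, 0.002, -0.002]
ft_force: [-0.6, 2.9, 2.4]
gripper_width: 0.0138
```

>>> {"fn": "step_arm", "kwargs": {"increments": [[0, 0, 0, 0.05], [0, 0, 0, 0.12], [0, 0, 0, 0.2], [0, 0, 0, 0.28], [0, 0, 0, 0.36], [0, 0, 0, 0.44], [0, 0, 0, 0.52], [0, 0, 0, 0.6], [0, 0, 0, 0.68], [0, 0, 0, 0.74], [0, 0, 0, 0.78], [0, 0, 0, 0.8]]}}

```text
time: 15.08
position: [0.4402, 0.3519, 0.0745]
tcp_rot: [0.273, 0.962, 0.0, -0.003]
ft_force: [-0.8, -0.8, 0.6]
gripper_width: 0.0137
```

Run:
```python
from h import *; from bench import bot
o=bot.get_obs(); delta(o,[.440,.3515,.0745],np.radians(14.4)+np.pi-1.2); print(o["ft_force"],o["ft_torque"])
```

```text
t 15.08 pos [0.4402 0.3519 0.0745] yaw 2.588 tilt -0.99998 J [ 0.47  0.66  1.71  0.01  0.78 -0.55]
delta mm [-0.  -0.4 -0. ] turn 0.395
[-0.78595827 -0.81231929  0.60188525] [-0.01606793 -0.18847898  0.15086993]
```

>>> {"fn": "step_arm", "kwargs": {"increments": [[0, 0, 0, 0.06], [0, 0, 0, 0.13], [0, 0, 0, 0.2], [0, 0, 0, 0.27], [0, 0, 0, 0.33], [0, 0, 0, 0.37], [0, 0, 0, 0.4], [0, 0, 0, 0.42], [0, 0, 0, 0.42], [0, 0, 0, 0.42]]}}

```text
time: 15.92
position: [0.4401, 0.3517, 0.0745]
tcp_rot: [0.467, 0.884, -0.001, -0.003]
ft_force: [-0.1, 0.2, 1.3]
gripper_width: 0.0137
```

Run:
```python
from h import *; from bench import bot,read_camera,get_calibration
o=bot.get_obs(); delta(o,[.440,.3515,.0745],np.radians(14.4)+np.pi-1.2); print(o["ft_force"],o["ft_torque"],o["gripper_width"])
for n in ["wrist","scene"]:
  c=get_calibration(n); p,d=read_camera(n); K,T=c["intrinsics"],c["camera_from_world"]; cv2.imwrite(f"pics/{n}6.png",p[:,:,::-1])
```

```text
t 15.92 pos [0.4401 0.3517 0.0745] yaw 2.17 tilt -0.99999 J [ 0.47  0.66  1.71  0.    0.78 -0.13]
delta mm [-0.2 -0.2 -0. ] turn -0.023
[-0.07877134  0.21236685  1.33356307] [-0.03075697 -0.09410795  0.77215878] 0.013664847426343463
```

View pics/wrist6.png

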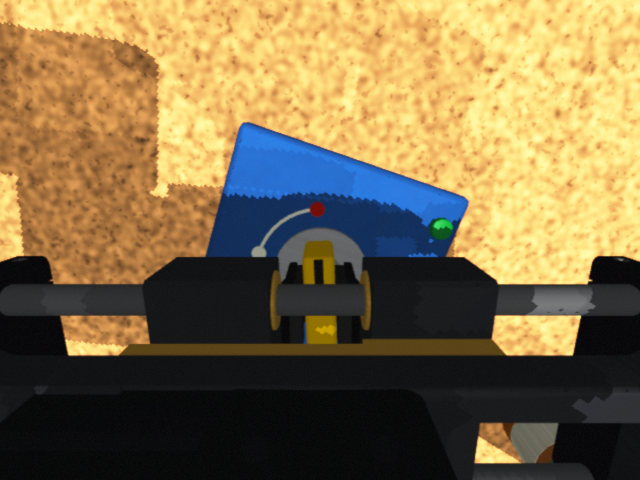

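The stripe points at the red dot (318,209), and the moment jumped to 0.77 N m, so the knob is at its stop. Holding there for over a second.

>>> {"fn": "step_arm", "kwargs": {"increments": [[0, 0, 0, 0], [0, 0, 0, 0], [0, 0, 0, 0], [0, 0, 0, 0], [0, 0, 0, 0], [0, 0, 0, 0], [0, 0, 0, 0], [0, 0, 0, 0], [0, 0, 0, 0], [0, 0, 0, 0], [0, 0, 0, 0], [0, 0, 0, 0]]}}

```text
time: 17.02
position: [0.4401, 0.3518, 0.0745]
tcp_rot: [0.467, 0.884, -0.001, -0.003]
ft_force: [-1.3, -0.2, 1.3]
gripper_width: 0.014
```

>>> {"fn": "step_arm", "kwargs": {"increments": [[0, 0, 0, 0], [0, 0, 0, 0], [0, 0, 0, 0]]}}

```text
time: 17.27
position: [0.4401, 0.3518, 0.0745]
tcp_rot: [0.467, 0.884, -0.001, -0.003]
ft_force: [-0.7, -0.6, 1.0]
gripper_width: 0.0142
```

>>> {"fn": "step_arm", "kwargs": {"increments": [[0, 0, 0, 0], [0, 0, 0, 0], [0, 0, 0, 0], [0, 0, 0, 0], [0, 0, 0, 0], [0, 0, 0, 0], [0, 0, 0, 0], [0, 0, 0, 0], [0, 0, 0, 0], [0, 0, 0, 0], [0, 0, 0, 0]], "fingers": 85}}

```text
time: 18.18
position: [0.4401, 0.3517, 0.0745]
tcp_rot: [0.467, 0.884, -0.001, -0.003]
ft_force: [0.5, 0.3, -0.5]
gripper_width: 0.0724
```

Run:
```python
from h import *; from bench import bot,read_camera,get_calibration
o=bot.get_obs(); print(o["ft_force"],o["ft_torque"],o["gripper_width"])
p,d=read_camera("wrist"); cv2.imwrite("pics/wrist7.png",p[:,:,::-1])
```

```text
[ 0.49843761  0.30055117 -0.49297474] [-0.01979245 -0.09404176  0.03266318] 0.07236970610591557
```

View pics/wrist7.png

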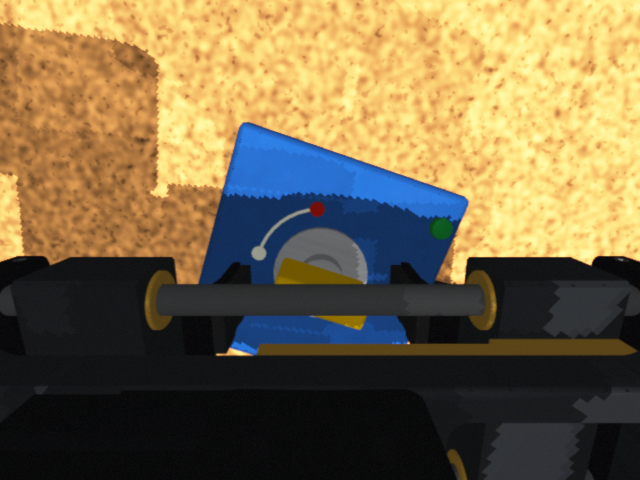

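The knob has sprung back: its bar now points toward the white dot at (259,253) and is clear of the fingers. I'm retreating upward.

>>> {"fn": "step_arm", "kwargs": {"increments": [[0, 0, -6, 0], [0, 0, -18, 0], [0, 0, -36, 0], [0, 0, -56, 0], [0, 0, -76, 0], [0, 0, -96, 0], [0, 0, -114, 0], [0, 0, -128, 0], [0, 0, -136, 0], [0, 0, -140, 0], [0, 0, -140, 0], [0, 0, -140, 0]]}}

```text
time: 19.23
position: [0.4404, 0.3513, 0.214]
tcp_rot: [0.467, 0.884, -0.001, -0.003]
ft_force: [0.2, -0.3, 1.0]
gripper_width: 0.0738
```

Run:
```python
from h import *; from bench import bot,read_camera,get_calibration
o=bot.get_obs(); print(o["time"],o["position"],o["ft_force"])
for n in ["scene","wrist"]:
    c=get_calibration(n); p,d=read_camera(n); K,T=c["intrinsics"],c["camera_from_world"]; cv2.imwrite(f"pics/{n}8.png",p[:,:,::-1])
    q=cloud(np.ones(d.shape,bool),d,K,T); k=q[(np.hypot(q[:,0]-.441,q[:,1]-.352)<.035)&(q[:,2]>.096)&(q[:,2]<.108)]
    if len(k)>5: print(n,"knob",cv2.minAreaRect(k[:,:2].astype(np.float32)*1000))
    if n=="scene":
        t=q[(q[:,2]>.036)&(q[:,2]<.07)&(np.hypot(q[:,0]-.41,q[:,1]+.305)<.09)]; print("bottle",len(t),t[:,2].max(),t.mean(0).round(3))
        for x,y in [(.706,-.04),(.692,.049),(.601,.086)]:
            t=q[(np.hypot(q[:,0]-x,q[:,1]-y)<.03)&(q[:,2]>.137)]; print("cap",t.mean(0).round(3))
```

```text
19.2333 [0.44044869 0.35129225 0.21396538] [ 0.15438534 -0.2662459   0.98124413]
scene knob ((439.8439636230469, 350.548828125), (46.69444274902344, 14.676156997680664), 15.0717191696167)
bottle 521 0.056534214290560825 [ 0.411 -0.301  0.047]
cap [ 0.708 -0.041  0.14 ]
cap [0.693 0.049 0.139]
cap [0.602 0.086 0.14 ]
wrist knob ((440.3486022949219, 351.9814453125), (43.85285949707031, 14.563288688659668), 16.177734375)
```

View pics/scene8.png

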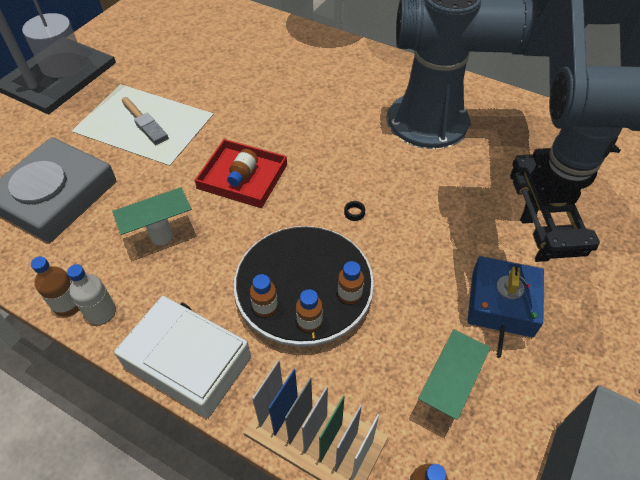

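View pics/wrist8.png

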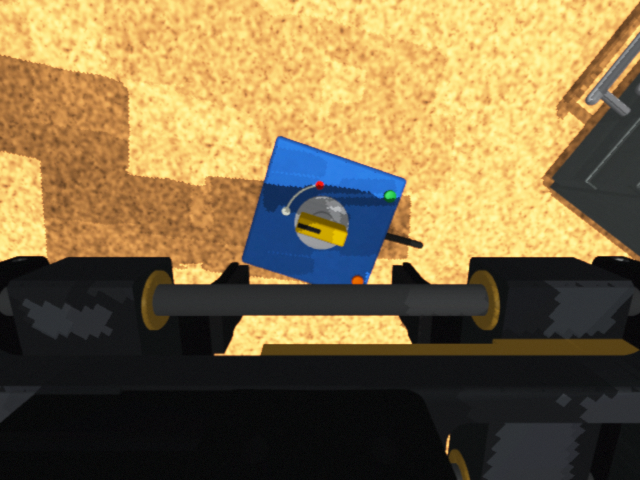

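The final views show the bottle in the tray at (242,168) and the three bottles standing. The knob bar is back at about 15°, its home angle, and the bystanders have not moved. Handing in.

```bash
python3 -c "
from bench import bot
print(bot.hand_in())"
```

```text
the job is handed in; nothing more can be done
None
```

I laid the tipped bottle on its side in the red tray, let it go, then reset the knob, and handed the job in at about 19 s. The hand-in reports no verdict, so what follows is from my own checks.

- **Bottle:** I set it down until the force reading showed the tray floor taking its weight, then opened the fingers. It lies near the tray centre with its top about 54–56 mm above the table; 53 mm was expected.
- **Knob:** I turned it clockwise until the stripe pointed at the red dot and the measured moment jumped to 0.77 N m. I held it there for over 1 s and opened the fingers so it sprang back by itself. The bar then measured 15.1° (scene) and 16.2° (wrist). The same cameras gave 14.1° and 16.0° before the twist, so it is home within about 0.02 rad.
- **Everything else:** The three standing bottles' caps are within about 2 mm of where they started. By eye, both panel bottles and the loupe have not moved. The arm is about 140 mm above the knob and touches nothing.

No check failed. The only disagreement was a 1–2° and about 1.5 mm difference between the cameras on the knob's pose, which is within calibration error.

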